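# Fetch the heating block from behind the reagent bottles

## Task

The aluminium heating block is hemmed in by three capped amber bottles in the grey spill tray: move all three bottles onto the blue mat, then lift the block out and stand it in the middle of the hotplate's round plate, and after that put each bottle back in the tray exactly where it stood at the start. Keep the bottles upright, set them and the block down before letting go rather than dropping them, and leave the white beaker and the conical flask undisturbed.

Things in the scene. Friction and masses are not known exactly. Their poses are not given: they have to be found in the camera images.
- red_center (a point): red-capped 250 ml laboratory bottle of amber glass with a white label, standing upright; body 70 mm in diameter, straight up to 86 mm, then a shoulder to a 42 mm neck; the ribbed red screw cap is 53 mm in diameter and 26 mm tall, from 116 to 142 mm above the underside; about 0.42 kg. This point is on its axis, half-way up (71 mm above its underside). z is its axis, up. Lift it by the cap.
- blue_center (a point): blue-capped 250 ml laboratory bottle of amber glass with a white label, standing upright; body 70 mm in diameter, straight up to 86 mm, then a shoulder to a 42 mm neck; the ribbed blue screw cap is 53 mm in diameter and 26 mm tall, from 116 to 142 mm above the underside; about 0.42 kg. This point is on its axis, half-way up (71 mm above its underside). z is its axis, up. Lift it by the cap.
- green_center (a point): green-capped 250 ml laboratory bottle of amber glass with a white label, standing upright; body 70 mm in diameter, straight up to 86 mm, then a shoulder to a 42 mm neck; the ribbed green screw cap is 53 mm in diameter and 26 mm tall, from 116 to 142 mm above the underside; about 0.42 kg. This point is on its axis, half-way up (71 mm above its underside). z is its axis, up. Lift it by the cap.
- block_center (a point): bare aluminium heating block for a round flask: an upright cylinder 58 mm in diameter and 38 mm tall with a 43 mm wide hemispherical bowl sunk in its top, about 0.2 kg. It stands in the tray with the three bottles close round it (gaps of 3 to 18 mm), so that fingers reach it only once they are gone. This point is on its axis, 19 mm above its underside. Grasp it across its outside.
- tray: grey plastic spill tray, fixed to the bench, 250 mm along its x by 290 mm along its y, walls 30 mm high and 4 mm thick, inner floor 4 mm above the bench. Origin: centre of its underside, on the bench. A loose red screw cap (53 mm wide, 26 mm tall, mouth up) also lies in one of its two corners nearest the robot.
- mat: blue bench mat, fixed, flat, 260 mm along its x by 220 mm along its y, 2 mm thick: the side area for the bottles. Origin: centre of its underside.
- plate_top (a point): centre of the top face of the hotplate's round aluminium plate, 135 mm in diameter and 97 mm above the bench; x, y, z axes as those of the hotplate. The hotplate is fixed, white, 160 mm wide (y); its housing reaches from 175 mm in front of this point (-x, control knobs to 189 mm) to 85 mm behind it, and stays below the plate.
- beaker_center (a point): white plastic beaker, 46 mm wide at the rim and 60 mm tall, loose in the other of the tray's two corners nearest the robot; this point is on its axis, 30 mm above its underside. To be left alone.
- flask_center (a point): clear conical flask with an orange stopper, 64 mm wide at the foot and 116 mm tall, loose on the bench beyond the work areas; this point is on its axis, 58 mm above its underside. To be left alone.
Things that resemble listed ones, but are neither listed nor needed, are in the scene too. Leave any green or yellow look-alike of the part that bears block_center alone.

How it is judged:
On the way, in this order (a step that is already met when the one before it is completed fails the run):
1. all three bottles stand upright on the blue mat (x of red_center in the frame of mat between -0.13 and 0.13 m and y of red_center in the frame of mat between -0.11 and 0.11 m and height (world z) of each of red_center, blue_center, green_center below 0.078 m and angle between each of red_center, blue_center, green_center's own z axis and vertical below 0.1 rad and linear speed of each of red, blue, green below 0.03 m/s and x of blue_center in the frame of mat between -0.13 and 0.13 m and y of blue_center in the frame of mat between -0.11 and 0.11 m and x of green_center in the frame of mat between -0.13 and 0.13 m and y of green_center in the frame of mat between -0.11 and 0.11 m), for 0.2 s.
2. the block stands in the middle of the hotplate's plate, within 15 mm (horizontal distance between block_center and plate_top below 0.015 m and height (world z) of block_center between 0.11 and 0.12 m and angle between block_center's own z axis and vertical below 0.1 rad and linear speed of block below 0.03 m/s), for 0.2 s.
At the end, for the whole second after the job is handed in: Each bottle stands upright and at rest in the tray within 15 mm of where it stood at the start; the block stands upright and at rest on the hotplate's plate, its axis within 15 mm of the plate's centre; beaker and conical flask are within 30 mm of where they were; all is released (all of step 2 and distance of each of red_center, blue_center, green_center from where it was at the start of the episode below 0.015 m and angle between each of red_center, blue_center, green_center's own z axis and vertical below 0.1 rad and linear speed of each of red, blue, green below 0.03 m/s and distance of each of beaker_center, flask_center from where it was at the start of the episode below 0.03 m); the robot touches nothing.
It fails at once if a bottle is tipped (more than 0.5 rad) (angle between any of red_center, blue_center, green_center's own z axis and vertical above 0.5 rad).
It fails at once if a bottle or the block is dropped (falls free of the fingers faster than 0.5 m/s, that is from more than about 13 mm) ((contact force between the fingers and red below 0.2 N and linear speed of red above 0.5 m/s) or (contact force between the fingers and blue below 0.2 N and linear speed of blue above 0.5 m/s) or (contact force between the fingers and green below 0.2 N and linear speed of green above 0.5 m/s) or (contact force between the fingers and block below 0.2 N and linear speed of block above 0.5 m/s)).
It fails at once if the white beaker or the conical flask is knocked over or pushed away (more than 30 mm) (distance of any of beaker_center, flask_center from where it was at the start of the episode above 0.03 m or angle between any of beaker_center, flask_center's own z axis and vertical above 0.5 rad).
It also fails if it takes over 131 s, if anything falls off the work surface, if the arm or the gripper's body presses on something with over 40 N, if the wrist force passes 120 N, or if a joint passes its speed limit or range.

## Robot

A 7-joint arm with a two-finger parallel gripper is mounted at the origin on the work surface. World frame = base frame: x ahead of the robot, y to its left, z up, the work surface at z = 0. Lengths are in m, angles in rad, forces in N, time in s.
With the tool pointing down it reaches from about 0.4 to 0.9 m from the base axis. Payload 5.5 kg.
Tool frame: the origin (TCP) lies at the very end of the fingers, on their centre line; the grasp point (between the pads) lies 19 mm behind it; z points along the fingers, y is the line along which they close (so a half turn about z gives the same grasp; the last joint's range is limited). The gripper opens to 85 mm and grips with 20 to 120 N. Pads are 22 mm wide; open, the fingers measure 114 mm over their backs; the gripper's body (76 mm by 85 mm) begins 54 mm behind the grasp point. The pads swing forward as they close: fully open they stand 13 mm farther back than shut.
Start: joints at [1.591, 0.501, -0.427, 1.55, 0.221, 1.138, -0.21], TCP at [0.156, -0.631, 0.231] pointing down, gripper open.
Joint ranges: [-2.88, 2.88], [-0.31, 2.03], [-1.54, 1.56], [0.2, 2.42], [-1.41, 4.55], [0.19, 2.02], [-2.57, 2.57]. Speed limits (rad/s): [2.57, 2.57, 3.14, 3.14, 3.14, 3.14, 3.14].

## Interface

Orientations are given as a unit quaternion [x, y, z, w].
In Python, from cell import r gives the robot as it stands.
- The arm moves only by the tool step_arm, never from a script. Its argument "moves" is a list of rows, each a list of 3 entries, a list of its own where there are three numbers: the turn, a rotation vector about the tool's x, y, z in degrees, then the shift along the tool's x, y, z in m, then the gripper command: -1 is fully open, 1 is shut, values between are in proportion. In form: [[[ax, ay, az], [tx, ty, tz], claw], ...]. A call has 1 to 8 rows; each row shifts and turns the commanded pose from where the row before left it, along the tool's axes as they then stand; what a row does not reach is not made up. A row lasts 1/8 s, in which the tool goes at most 62.5 mm and 10.7 degrees, less where a joint would pass 70% of its speed; a pose out of reach is approached as far as the arm can. A call is refused whole if a number of a shift passes 0.0625 or a number of a turn 10.7, either way. A call with a gripper value outside its range is refused whole. The fingers move at their own pace and stop on an object; the grip force is fixed at half the most. Time passes only in rows, so rows that do not move let the fingers close. It gives the time, the measured TCP pose, the force, the opening and the grip force at its end, in the units of the state.
- r.get_state(): the state, without advancing time (a new reading comes with each control period).
- r.get_image(name): name is "side" or "top" or "wrist"; returns the picture (420x560x3 uint8, red, green, blue); there is no depth.
- r.camera_model(name): a dict with "fx", "fy", "cx", "cy" (pixels), "R" (3x3) and "t" (3): a world point X has camera coordinates R X + t. Camera axes: x right, y down, z forward; pixel columns grow to the right and rows downward; lengths in m; the calibration is good to about 2 mm. A picture is of the moment at which its call begins: read the wrist's pose just before it. camera_model takes no time and is no camera call; for the wrist camera it gives the pose at the moment of the call.
- r.job_done(): hands the job in; it is judged then, once.
The state is a dict: "time_s": time; "qpos": joint angles; "qd": joint speeds; "joint_torque": joint torques, N m; "tool_pos": TCP position; "ee_rot": TCP orientation; "ft_force": force on the tool from outside, world axes, zero at the start; "wrist_torque": the same for the moment, N m; "opening": finger opening in m; "grip_force": force on a finger pad.
Only numpy, scipy, OpenCV 4.12 (cv2) and the standard library are available. Lean on these libraries where they do the work, as an engineer would, in place of code of your own. Each camera call takes 0.05 s, during which the arm holds its last target. There are 200 camera calls.

## Working session

There is one attempt and no reset: what is moved stays moved. The work goes in short steps, Python scripts to look and compute and a tool call to move; the robot and the scene stay as the last step left them, time stands still between calls to the robot, and variables do not carry over. Pictures are saved under pics/ and viewed, at most 14 in all, crops included, and the job is handed in when it is done.

Besides the shell and the picture viewer there is one more tool, called after "Call:" by a JSON object that holds its "fn" and its "kwargs", one argument or row to a line. step_arm: Moves the arm, as the interface text tells. Its arguments: {"type":"object","properties":{"moves":{"type":"array","items":{"type":"array"}}},"required":["moves"]}

```bash
mkdir -p pics
python3 - <<'E'
from cell import r
import cv2
for n in("top","side"):
    im=r.get_image(n); cv2.imwrite(f"pics/{n}0.png",cv2.cvtColor(im,cv2.COLOR_RGB2BGR))
    m=r.camera_model(n); print(n,m)
s=r.get_state(); print(s)
E
```

```text
top {'fx': 392.8476905467335, 'fy': 392.8476905467335, 'cx': 285.2965041375293, 'cy': 209.0864875057998, 'R': array([[ 0.13393133, -0.99098443,  0.00350194],
       [-0.96531095, -0.13125918, -0.22571177],
       [ 0.22413651,  0.02684941, -0.97418783]]), 't': array([0.01824259, 0.56812782, 1.13643621])}
side {'fx': 484.08745439408506, 'fy': 484.08745439408506, 'cx': 276.9466472805104, 'cy': 210.98014814408546, 'R': array([[-0.99849431, -0.05451068,  0.00614057],
       [-0.0444125 ,  0.73762481, -0.67374859],
       [ 0.03219706, -0.67300685, -0.73893513]]), 't': array([0.56856357, 0.02240773, 1.50451868])}
{'time_s': 0.1, 'qpos': array([ 1.59122463,  0.50181293, -0.42681815,  1.55134818,  0.22079498,
        1.13831092, -0.2102966 ]), 'qd': array([-0.00045566, -0.00067893, -0.00125586, -0.0022083 , -0.00028626,
       -0.00114923,  0.0004101 ]), 'joint_torque': array([-1.17476704e-02, -5.70814133e+01, -5.83858073e+00, -2.81744421e+01,
        1.06566888e-02,  5.70845150e-03,  3.56481095e-06]), 'tool_pos': array([ 0.15607405, -0.6303276 ,  0.23032598]), 'ee_rot': array([ 9.92637762e-01,  1.21117469e-01, -6.90332256e-05, -9.09628606e-04]), 'ft_force': array([0.16020225, 0.54348652, 0.10639836]), 'wrist_torque': array([-0.02695247,  0.02210291,  0.0022337 ]), 'grip_force': 0.0, 'opening': 0.08517756711919355}
```

View pics/top0.png

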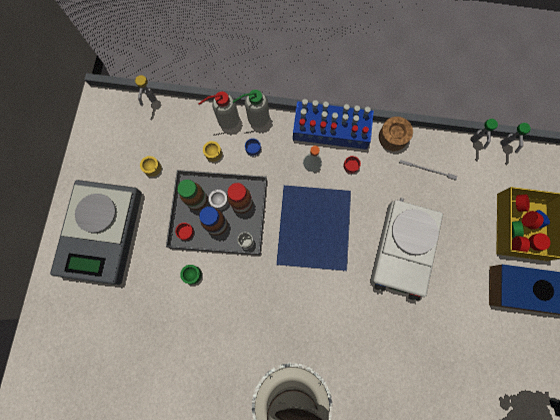

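View pics/side0.png

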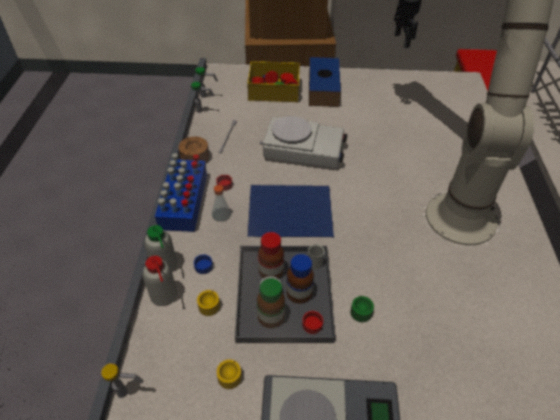

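Top view: the tray is around (218,213), with bottle caps green (188,190), red (237,192) and blue (210,217), and the block as a silver ring at (218,199). The beaker is at (246,242), the loose red cap at (185,232), the mat at (315,228), the flask at (314,158) and the hotplate's plate at about (413,230). The balance at (95,215) is a decoy. In the side view the caps are at (271,242), (301,265) and (270,289). Next I'll enlarge both views to get exact pixels.

Run:
```python
import cv2,numpy as np
t=cv2.imread("pics/top0.png");s=cv2.imread("pics/side0.png")
a=cv2.resize(t[165:265,160:290],None,fx=6,fy=6,interpolation=cv2.INTER_CUBIC)
b=cv2.resize(s[225:345,230:360],None,fx=5,fy=5,interpolation=cv2.INTER_CUBIC)
c=cv2.resize(t[190:305,365:450],(400,541),interpolation=cv2.INTER_CUBIC)
d=cv2.resize(s[110:170,255:355],(400,240),interpolation=cv2.INTER_CUBIC)
cv2.imwrite("pics/ct.png",a)
m=np.zeros((600,800,3),np.uint8); m[:600,:400]=cv2.resize(s[225:345,235:335],(400,480))[0:1].repeat(600,0)*0
m[:480,:400]=cv2.resize(s[225:345,235:335],(400,480),interpolation=cv2.INTER_CUBIC); m[:541,400:]=c
cv2.imwrite("pics/cs.png",m)
```

```text
(no output)
```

View pics/ct.png

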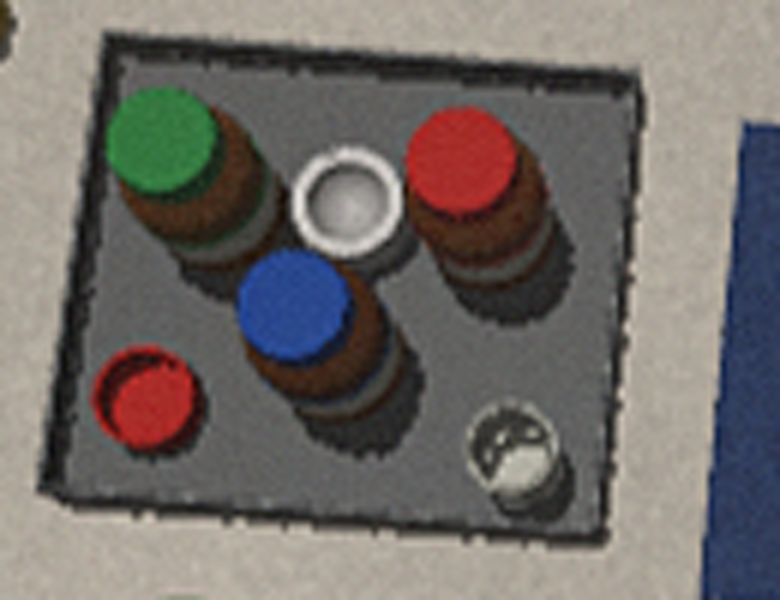

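View pics/cs.png

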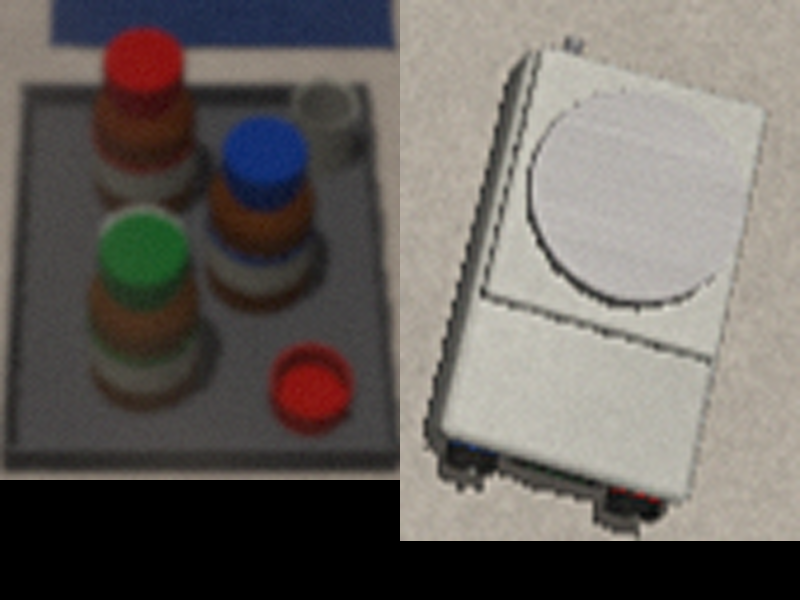

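The enlarged crops confirm the following:
- **Block:** the silver ring with a bowl at top (218,199) is the bare aluminium block. The yellow and green rings outside the tray are look-alikes.
- **Red bottle:** the tall red cap at (237,192) belongs to it. The mouth-up red cap at (185,232) is loose, and the others lie outside the tray.
- **Hotplate:** this is the white unit with knobs, plate centre about (415,231).

Next I'll triangulate.

```bash
cat > h.py <<'E'
import numpy as np, cv2
from cell import r
from scipy.spatial.transform import Rotation as Rot
def ray(m,p):
    d=m["R"].T@np.array([(p[0]-m["cx"])/m["fx"],(p[1]-m["cy"])/m["fy"],1]); return -m["R"].T@m["t"], d/np.linalg.norm(d)
def tri(L):
    A=np.zeros((3,3));b=np.zeros(3)
    for m,p in L:
        o,d=ray(m,p);P=np.eye(3)-np.outer(d,d);A+=P;b+=P@o
    X=np.linalg.solve(A,b); return X,[np.linalg.norm((np.eye(3)-np.outer(ray(m,p)[1],ray(m,p)[1]))@(X-ray(m,p)[0])) for m,p in L]
def atz(m,p,z):
    o,d=ray(m,p); return o+d*(z-o[2])/d[2]
def proj(m,X):
    c=m["R"]@np.array(X)+m["t"]; return np.array([c[0]/c[2]*m["fx"]+m["cx"],c[1]/c[2]*m["fy"]+m["cy"]])
E
python3 - <<'E'
from h import *
T=r.camera_model("top");S=r.camera_model("side")
np.set_printoptions(precision=4,suppress=True)
for n,a,b,z in [("red",(236.6,191.3),(270.3,240.2),.146),("blue",(208.8,215.3),(300.8,262.6),.146),("green",(186.6,187.6),(270.6,285.6),.146),("plate",(415.2,231),(291.5,129.5),.097)]:
    X,e=tri([(T,a),(S,b)]); print(n,X,e,atz(T,a,z),atz(S,b,z))
print("block",atz(T,(217.8,198.6),.042))
for n,im in(("T",cv2.imread("pics/top0.png")),("S",cv2.imread("pics/side0.png"))):
    h=cv2.cvtColor(im,cv2.COLOR_BGR2HSV);k=cv2.inRange(h,(105,80,40),(125,255,255))
    q=max(cv2.findContours(k,0,2)[0],key=cv2.contourArea);bb=cv2.approxPolyDP(cv2.convexHull(q),6,True)[:,0]
    m=T if n=="T" else S
    w=np.array([atz(m,p,.002) for p in bb]);print(n,w, cv2.minAreaRect(w[:,:2].astype(np.float32)))
for n,p,z in[("beaker",(244.8,238.5),.064),("cap",(184,231),.03),("stop",(314.5,151),.116)]: print(n,atz(T,p,z))
for p in[(177.5,171),(267,177),(261,255),(167,247)]: print("trayc",atz(T,p,.03))
E
```

```text
red [0.575  0.2383 0.144 ] [np.float64(0.0005040377613223799), np.float64(0.0005040377613224516)] [0.575  0.2379 0.146 ] [0.5744 0.2401 0.146 ]
blue [0.4946 0.3052 0.1437] [np.float64(0.0006129517203817686), np.float64(0.00061295172038163)] [0.4948 0.3045 0.146 ] [0.494  0.3071 0.146 ]
green [0.5652 0.3814 0.1494] [np.float64(0.0004960493016974027), np.float64(0.0004960493016975354)] [0.5665 0.3823 0.146 ] [0.5648 0.3793 0.146 ]
plate [ 0.5385 -0.2956  0.0889] [np.float64(0.0023611202135214444), np.float64(0.0023611202135217103)] [ 0.5391 -0.2938  0.097 ] [ 0.5361 -0.284   0.097 ]
block [0.5707 0.3092 0.042 ]
T [[ 0.6512  0.1107  0.002 ]
 [ 0.6629 -0.1015  0.002 ]
 [ 0.4103 -0.1138  0.002 ]
 [ 0.3972  0.0982  0.002 ]] ((0.5300544500350952, -0.001636698842048645), (0.25566181540489197, 0.2125125527381897), 2.810864210128784)
S [[ 0.4075 -0.1062  0.002 ]
 [ 0.3988  0.0932  0.002 ]
 [ 0.6478  0.1042  0.002 ]
 [ 0.6571 -0.1003  0.002 ]] ((0.5279122591018677, -0.003566525876522064), (0.24953584372997284, 0.20472799241542816), 2.521078586578369)
beaker [0.4544 0.2029 0.064 ]
cap [0.4569 0.3978 0.03  ]
stop [0.7397 0.0295 0.116 ]
trayc [0.6465 0.456  0.03  ]
trayc [0.6654 0.1677 0.03  ]
trayc [0.4153 0.1498 0.03  ]
trayc [0.4008 0.44   0.03  ]
```

Call:
{"fn": "step_arm", "kwargs": {
  "moves": [
    [[0, 0, 7], [0, 0, -0.05], -1],
    [[0, 0, 6.9], [0, 0, -0.05], -1],
    [[0, 0, 0], [0.05, -0.05, 0], -1],
    [[0, 0, 0], [0.05, -0.05, 0], -1],
    [[0, 0, 0], [0.05, -0.05, 0], -1],
    [[0, 0, 0], [0.05, -0.05, 0], -1],
    [[0, 0, 0], [0.05, -0.05, 0], -1],
    [[0, 0, 0], [0.05, -0.05, 0], -1]
  ]
}}

```text
time_s: 1.1
tool_pos: [0.4223, -0.3641, 0.3311]
ee_rot: [1.0, -0.0, -0.0, 0.0]
ft_force: [0.5, 0.2, -0.8]
opening: 0.0856
grip_force: 0.0
```

```bash
cat >> h.py <<'E'
def snap(n,f):
    m=r.camera_model(n); im=cv2.cvtColor(r.get_image(n),cv2.COLOR_RGB2BGR); cv2.imwrite("pics/"+f+".png",im); np.save("pics/"+f+".npy",m,allow_pickle=True); return m,im
E
python3 - <<'E'
from h import *
r.get_image("top")
m,im=snap("wrist","w1"); s=r.get_state(); print(s["qpos"],s["tool_pos"],-m["R"].T@m["t"],m["R"],m["fx"])
for X in [(.539,-.294,.097)]+[(.539+.0675*np.cos(a),-.294+.0675*np.sin(a),.097) for a in np.arange(4)*np.pi/2]: print(proj(m,X))
E
```

```text
[ 1.1318877   0.26511084 -0.58344171  1.65768942  0.14740272  1.26307568
 -1.03750299] [ 0.42753097 -0.3576171   0.33172621] [ 0.5035197  -0.35499636  0.47519681] [[ 0.01077006 -0.99993075 -0.00474432]
 [-0.95831768 -0.01167629  0.2854661 ]
 [-0.28550173  0.00147208 -0.95837706]] 377.0440914798499
[211.80222057  57.04851631]
[208.98491252 -24.9921834 ]
[139.6280198   56.24855131]
[214.32738263 130.58185348]
[284.01713264  57.84893255]
```

View pics/w1.png

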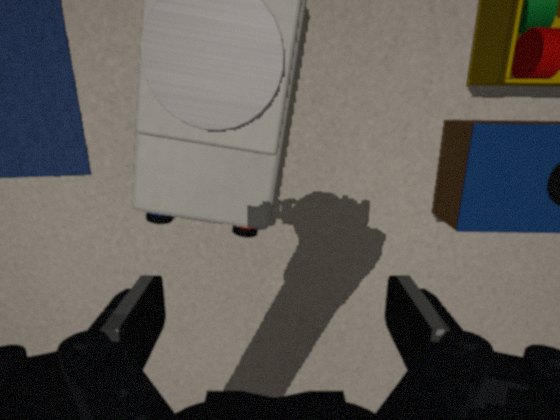

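The plate's left, right and bottom edges at about (142), (284) and (131) match the predicted outline to within 2 px, so the plate centre is (0.539, -0.294, 0.097). I'm turning the tool 90° so the last joint stays well inside its range over the tray.

Call:
{"fn": "step_arm", "kwargs": {
  "moves": [
    [[0, 0, -10], [0, 0, 0], -1],
    [[0, 0, -10], [0, 0, 0], -1],
    [[0, 0, -10], [0, 0, 0], -1],
    [[0, 0, -10], [0, 0, 0], -1],
    [[0, 0, -10], [0, 0, 0], -1],
    [[0, 0, -10], [0, 0, 0], -1],
    [[0, 0, -10], [0, 0, 0], -1],
    [[0, 0, -10], [0, 0, 0], -1]
  ]
}}

```text
time_s: 2.2
tool_pos: [0.4209, -0.3657, 0.3309]
ee_rot: [0.764, 0.645, -0.0, -0.0]
ft_force: [0.4, 0.6, -0.7]
opening: 0.0855
grip_force: 0.0
```

Call:
{"fn": "step_arm", "kwargs": {
  "moves": [
    [[0, 0, -10], [0, 0, 0], -1],
    [[0, 0, 0], [0.06, 0.01, 0], -1],
    [[0, 0, 0], [0.06, 0.01, 0], -1],
    [[0, 0, 0], [0.06, 0.01, 0], -1],
    [[0, 0, 0], [0.06, 0.01, 0], -1],
    [[0, 0, 0], [0.06, 0.01, 0], -1],
    [[0, 0, 0], [0.06, 0.01, 0], -1],
    [[0, 0, 0], [0.06, 0.01, 0], -1]
  ]
}}

```text
time_s: 3.2
tool_pos: [0.4912, 0.0555, 0.3313]
ee_rot: [0.707, 0.707, -0.0, 0.0]
ft_force: [1.1, -0.2, -1.1]
opening: 0.0851
grip_force: 0.0
```

Call:
{"fn": "step_arm", "kwargs": {
  "moves": [
    [[0, 0, 0], [0.06, 0, 0], -1],
    [[0, 0, 0], [0.06, 0, 0], -1],
    [[0, 0, 0], [0.04, 0, 0], -1],
    [[0, 0, 0], [0, 0, 0], -1],
    [[0, 0, 0], [0, 0, 0], -1]
  ]
}}

```text
time_s: 3.82
tool_pos: [0.4913, 0.2135, 0.3308]
ee_rot: [0.707, 0.707, -0.001, 0.0]
ft_force: [0.9, -0.6, 0.7]
opening: 0.0854
grip_force: 0.0
```

Run:
```python
from h import *
m,im=snap("wrist","w2"); s=r.get_state(); print(s["qpos"],s["tool_pos"],-m["R"].T@m["t"])
for n,X in dict(red=(.575,.2385,.146),blue=(.4945,.305,.146),green=(.566,.3815,.146),block=(.5707,.3092,.042)).items(): print(n,proj(m,X))
```

```text
[ 0.41595649  0.3441512  -1.0902938   1.69802372  0.31681869  1.29430918
 -0.74023121] [0.49156528 0.21272819 0.33085191] [0.49171967 0.28720119 0.47388029]
red [370.72228703 153.48129593]
blue [278.23738347  72.32652519]
green [372.56628647 -34.9044659 ]
block [348.053286    73.65137893]
```

View pics/w2.png

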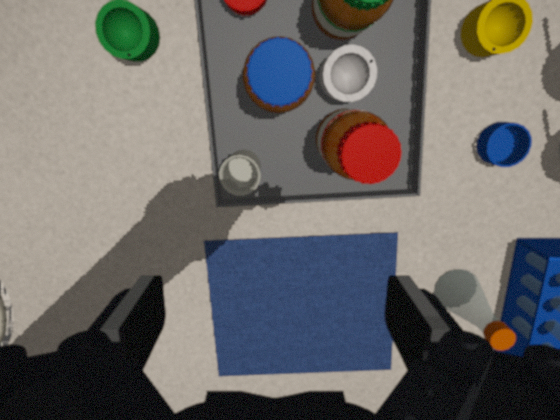

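The wrist view agrees with the predictions:

| Point | Predicted px | Seen px |
|---|---|---|
| Red cap top | (371,153) | (370,152) |
| Blue cap top | (278,72) | (280,72) |
| Block rim | (348,74) | (349,74) |

The camera height and the text's heights are therefore consistent. I'm going to the red bottle first.

Call:
{"fn": "step_arm", "kwargs": {
  "moves": [
    [[0, 0, 0], [0.013, 0.042, 0], -1],
    [[0, 0, 0], [0.013, 0.042, 0], -1],
    [[0, 0, 0], [0, 0, 0.05], -1],
    [[0, 0, 0], [0, 0, 0.05], -1],
    [[0, 0, 0], [0, 0, 0.04], -1],
    [[0, 0, 0], [0, 0, 0.02], -1],
    [[0, 0, 0], [0, 0, 0.0], -1],
    [[0, 0, 0], [0, 0, 0], -1]
  ]
}}

```text
time_s: 4.88
tool_pos: [0.5765, 0.2406, 0.1732]
ee_rot: [0.707, 0.707, 0.001, 0.0]
ft_force: [0.3, 0.7, 0.1]
opening: 0.0851
grip_force: 0.0
```

Call:
{"fn": "step_arm", "kwargs": {
  "moves": [
    [[0, 0, 0], [-0.002, -0.001, 0.03], -1],
    [[0, 0, 0], [0, 0, 0.02], -1],
    [[0, 0, 0], [0, 0, 0.011], -1],
    [[0, 0, 0], [0, 0, 0], -1],
    [[0, 0, 0], [0, 0, 0], 1],
    [[0, 0, 0], [0, 0, 0], 1],
    [[0, 0, 0], [0, 0, 0], 1],
    [[0, 0, 0], [0, 0, 0], 1]
  ]
}}

```text
time_s: 5.88
tool_pos: [0.5751, 0.2388, 0.1115]
ee_rot: [0.707, 0.707, 0.001, 0.0]
ft_force: [-0.2, -0.2, 5.6]
opening: 0.0517
grip_force: 62.9
```

Call:
{"fn": "step_arm", "kwargs": {
  "moves": [
    [[0, 0, 0], [0, 0, -0.01], 1],
    [[0, 0, 0], [0, 0, -0.03], 1],
    [[0, 0, 0], [0, 0, -0.04], 1],
    [[0, 0, 0], [0, 0, -0.04], 1],
    [[0, 0, 0], [0, 0, -0.04], 1],
    [[0, 0, 0], [-0.02, 0, 0], 1],
    [[0, 0, 0], [-0.04, 0.005, 0], 1],
    [[0, 0, 0], [-0.05, 0.01, 0], 1]
  ]
}}

```text
time_s: 6.88
tool_pos: [0.5879, 0.1284, 0.2699]
ee_rot: [0.706, 0.708, -0.001, -0.001]
ft_force: [0.6, -0.9, -4.8]
opening: 0.0515
grip_force: 64.5
```

Call:
{"fn": "step_arm", "kwargs": {
  "moves": [
    [[0, 0, 0], [-0.05, 0.01, 0], 1],
    [[0, 0, 0], [-0.05, 0, 0], 1],
    [[0, 0, 0], [-0.045, 0, 0], 1],
    [[0, 0, 0], [-0.0288, 0, 0], 1],
    [[0, 0, 0], [0, 0, 0.03], 1],
    [[0, 0, 0], [0, 0, 0.04], 1],
    [[0, 0, 0], [0, 0, 0.04], 1],
    [[0, 0, 0], [0, 0, 0], 1]
  ]
}}

```text
time_s: 7.88
tool_pos: [0.5954, -0.046, 0.1566]
ee_rot: [0.707, 0.707, -0.003, -0.003]
ft_force: [0.1, 0.5, -4.2]
opening: 0.0521
grip_force: 65.6
```

Call:
{"fn": "step_arm", "kwargs": {
  "moves": [
    [[0, 0, 0], [0, 0, 0.02], 1],
    [[0, 0, 0], [0, 0, 0.015], 1],
    [[0, 0, 0], [0, 0, 0.007], 1],
    [[0, 0, 0], [0, 0, 0], 1],
    [[0, 0, 0], [0, 0, 0], 1]
  ]
}}

```text
time_s: 8.5
tool_pos: [0.5999, -0.0453, 0.1189]
ee_rot: [0.707, 0.707, 0.0, 0.0]
ft_force: [0.2, 0.7, -4.8]
opening: 0.0517
grip_force: 65.8
```

Call:
{"fn": "step_arm", "kwargs": {
  "moves": [
    [[0, 0, 0], [0, 0, 0.004], 1],
    [[0, 0, 0], [0, 0, 0.003], 1],
    [[0, 0, 0], [0, 0, 0.002], 1],
    [[0, 0, 0], [0, 0, 0], 1],
    [[0, 0, 0], [0, 0, 0], 1]
  ]
}}

```text
time_s: 9.12
tool_pos: [0.5993, -0.0456, 0.1095]
ee_rot: [0.707, 0.707, -0.0, 0.0]
ft_force: [-1.0, -0.9, -1.4]
opening: 0.0516
grip_force: 66.0
```

Call:
{"fn": "step_arm", "kwargs": {
  "moves": [
    [[0, 0, 0], [0, 0, 0], -1],
    [[0, 0, 0], [0, 0, 0], -1],
    [[0, 0, 0], [0, 0, 0], -1],
    [[0, 0, 0], [0, 0, -0.02], -1],
    [[0, 0, 0], [0, 0, -0.05], -1],
    [[0, 0, 0], [0, 0, -0.03], -1],
    [[0, 0, 0], [0.03, -0.01, 0], -1],
    [[0, 0, 0], [0.06, -0.02, 0], -1]
  ]
}}

```text
time_s: 10.12
tool_pos: [0.5711, 0.0419, 0.2111]
ee_rot: [0.709, 0.705, 0.001, 0.001]
ft_force: [-0.0, 1.1, 0.1]
opening: 0.0855
grip_force: 0.0
```

Call:
{"fn": "step_arm", "kwargs": {
  "moves": [
    [[0, 0, 0], [0.06, -0.02, 0], -1],
    [[0, 0, 0], [0.06, -0.02, 0], -1],
    [[0, 0, 0], [0.06, -0.02, 0], -1],
    [[0, 0, 0], [0.06, -0.015, 0], -1],
    [[0, 0, 0], [0.02, 0, 0], -1],
    [[0, 0, 0], [0, 0, 0], -1],
    [[0, 0, 0], [0, 0, 0], -1]
  ]
}}

```text
time_s: 11.0
tool_pos: [0.4958, 0.3006, 0.2098]
ee_rot: [0.707, 0.707, -0.0, 0.001]
ft_force: [-0.1, 0.2, -0.4]
opening: 0.0852
grip_force: 0.0
```

Call:
{"fn": "step_arm", "kwargs": {
  "moves": [
    [[0, 0, 0], [0.004, -0.001, 0.03], -1],
    [[0, 0, 0], [0, 0, 0.04], -1],
    [[0, 0, 0], [0, 0, 0.018], -1],
    [[0, 0, 0], [0, 0, 0.01], -1],
    [[0, 0, 0], [0, 0, 0], -1],
    [[0, 0, 0], [0, 0, 0], -1]
  ]
}}

```text
time_s: 11.75
tool_pos: [0.4949, 0.3062, 0.1125]
ee_rot: [0.707, 0.707, 0.001, 0.0]
ft_force: [0.2, 1.4, 0.2]
opening: 0.0854
grip_force: 0.0
```

Call:
{"fn": "step_arm", "kwargs": {
  "moves": [
    [[0, 0, 0], [0, 0, 0], 1],
    [[0, 0, 0], [0, 0, 0], 1],
    [[0, 0, 0], [0, 0, 0], 1],
    [[0, 0, 0], [0, 0, 0], 1]
  ]
}}

```text
time_s: 12.25
tool_pos: [0.4948, 0.3061, 0.1123]
ee_rot: [0.707, 0.707, 0.001, 0.0]
ft_force: [-0.8, -1.0, 5.6]
opening: 0.0514
grip_force: 62.5
```

Call:
{"fn": "step_arm", "kwargs": {
  "moves": [
    [[0, 0, 0], [0, 0, -0.01], 1],
    [[0, 0, 0], [0, 0, -0.03], 1],
    [[0, 0, 0], [0, 0, -0.04], 1],
    [[0, 0, 0], [0, 0, -0.04], 1],
    [[0, 0, 0], [0, 0, -0.04], 1],
    [[0, 0, 0], [-0.02, 0, 0], 1],
    [[0, 0, 0], [-0.04, -0.005, 0], 1],
    [[0, 0, 0], [-0.05, -0.01, 0], 1]
  ]
}}

```text
time_s: 13.25
tool_pos: [0.4783, 0.1952, 0.271]
ee_rot: [0.706, 0.708, -0.0, -0.001]
ft_force: [0.4, 0.4, -3.8]
opening: 0.0516
grip_force: 64.2
```

Call:
{"fn": "step_arm", "kwargs": {
  "moves": [
    [[0, 0, 0], [-0.055, -0.01, 0], 1],
    [[0, 0, 0], [-0.055, -0.01, 0], 1],
    [[0, 0, 0], [-0.055, 0, 0], 1],
    [[0, 0, 0], [-0.05, 0, 0], 1],
    [[0, 0, 0], [-0.026, 0, 0], 1],
    [[0, 0, 0], [0, 0, 0.04], 1],
    [[0, 0, 0], [0, 0, 0.05], 1],
    [[0, 0, 0], [0, 0, 0.04], 1]
  ]
}}

```text
time_s: 14.25
tool_pos: [0.4578, -0.0456, 0.1394]
ee_rot: [0.707, 0.707, -0.001, -0.001]
ft_force: [-0.0, -1.3, -4.5]
opening: 0.0516
grip_force: 64.3
```

Call:
{"fn": "step_arm", "kwargs": {
  "moves": [
    [[0, 0, 0], [0, 0, 0.02], 1],
    [[0, 0, 0], [0, 0, 0.005], 1],
    [[0, 0, 0], [0, 0, 0], 1],
    [[0, 0, 0], [0, 0, 0], 1]
  ]
}}

```text
time_s: 14.75
tool_pos: [0.4601, -0.0454, 0.1174]
ee_rot: [0.707, 0.707, 0.0, 0.001]
ft_force: [0.3, 0.0, -4.3]
opening: 0.0516
grip_force: 64.4
```

Target z is 0.1103.

Call:
{"fn": "step_arm", "kwargs": {
  "moves": [
    [[0, 0, 0], [0, 0, 0.004], 1],
    [[0, 0, 0], [0, 0, 0.002], 1],
    [[0, 0, 0], [0, 0, 0.0013], 1],
    [[0, 0, 0], [0, 0, 0], 1],
    [[0, 0, 0], [0, 0, 0], 1]
  ]
}}

```text
time_s: 15.38
tool_pos: [0.4596, -0.0456, 0.1102]
ee_rot: [0.707, 0.707, -0.001, 0.001]
ft_force: [-4.4, -1.4, 11.4]
opening: 0.0521
grip_force: 66.6
```

Call:
{"fn": "step_arm", "kwargs": {
  "moves": [
    [[0, 0, 0], [0, 0, 0], -1],
    [[0, 0, 0], [0, 0, 0], -1],
    [[0, 0, 0], [0, 0, 0], -1],
    [[0, 0, 0], [0, 0, -0.02], -1],
    [[0, 0, 0], [0, 0, -0.05], -1],
    [[0, 0, 0], [0, 0, -0.03], -1],
    [[0, 0, 0], [0.03, 0.01, 0], -1],
    [[0, 0, 0], [0.06, 0.02, 0], -1]
  ]
}}

```text
time_s: 16.38
tool_pos: [0.4899, 0.0412, 0.2092]
ee_rot: [0.71, 0.704, -0.001, 0.001]
ft_force: [1.2, 1.0, 0.5]
opening: 0.0855
grip_force: 0.0
```

Call:
{"fn": "step_arm", "kwargs": {
  "moves": [
    [[0, 0, 0], [0.06, 0.02, 0], -1],
    [[0, 0, 0], [0.06, 0.02, 0], -1],
    [[0, 0, 0], [0.06, 0.02, 0], -1],
    [[0, 0, 0], [0.06, 0.016, 0], -1],
    [[0, 0, 0], [0.06, 0, 0], -1],
    [[0, 0, 0], [0.037, 0, 0], -1],
    [[0, 0, 0], [0, 0, 0], -1],
    [[0, 0, 0], [0, 0, 0], -1]
  ]
}}

```text
time_s: 17.38
tool_pos: [0.5644, 0.378, 0.2084]
ee_rot: [0.707, 0.707, -0.001, 0.0]
ft_force: [0.3, -1.3, -0.3]
opening: 0.0854
grip_force: 0.0
```

Run:
```python
from h import *
T=r.camera_model("top")
s=r.get_state(); print(s["qpos"],s["tool_pos"])
m,im=snap("top","t3"); w,iw=snap("wrist","w3")
cv2.imwrite("pics/c3.png",np.hstack([cv2.resize(im[150:310,150:400],(400,256)),cv2.resize(iw,(400,300))[:256]]))
print([proj(w,X) for X in[(.566,.3815,.146),(.5707,.3092,.042)]])
```

```text
[-0.05754428  0.70932565 -0.90153671  1.4790699   0.57286676  1.23275028
 -1.03365731] [0.56442734 0.37797483 0.20839857]
[array([275.99320198, 220.97987359]), array([280.98939983, 260.33756423])]
```

View pics/c3.png

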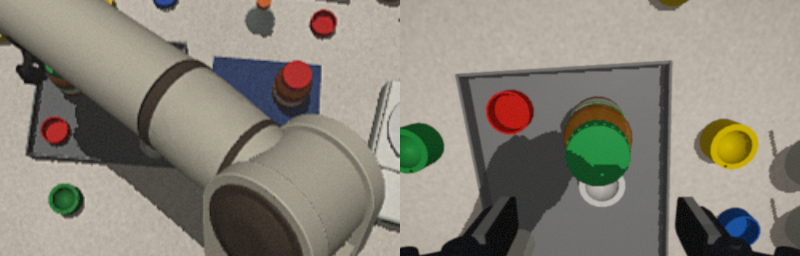

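Red stands upright on the mat. The green cap is at wrist pixel (277,217) against a predicted (276,221), so it lines up.

Call:
{"fn": "step_arm", "kwargs": {
  "moves": [
    [[0, 0, 0], [0.004, 0.0015, 0.03], -1],
    [[0, 0, 0], [0, 0, 0.04], -1],
    [[0, 0, 0], [0, 0, 0.016], -1],
    [[0, 0, 0], [0, 0, 0.01], -1],
    [[0, 0, 0], [0, 0, 0], -1],
    [[0, 0, 0], [0, 0, 0], -1]
  ]
}}

```text
time_s: 18.23
tool_pos: [0.5664, 0.3835, 0.1145]
ee_rot: [0.707, 0.707, 0.001, 0.0]
ft_force: [0.3, 0.4, 0.6]
opening: 0.0857
grip_force: 0.0
```

Call:
{"fn": "step_arm", "kwargs": {
  "moves": [
    [[0, 0, 0], [0, 0, 0], 1],
    [[0, 0, 0], [0, 0, 0], 1],
    [[0, 0, 0], [0, 0, 0], 1],
    [[0, 0, 0], [0, 0, 0], 1]
  ]
}}

```text
time_s: 18.73
tool_pos: [0.5664, 0.3834, 0.1141]
ee_rot: [0.707, 0.707, 0.001, 0.0]
ft_force: [0.5, -0.4, 5.4]
opening: 0.0518
grip_force: 64.0
```

Call:
{"fn": "step_arm", "kwargs": {
  "moves": [
    [[0, 0, 0], [0, 0, -0.01], 1],
    [[0, 0, 0], [0, 0, -0.03], 1],
    [[0, 0, 0], [0, 0, -0.04], 1],
    [[0, 0, 0], [0, 0, -0.04], 1],
    [[0, 0, 0], [0, 0, -0.04], 1],
    [[0, 0, 0], [-0.02, 0, 0], 1],
    [[0, 0, 0], [-0.04, -0.006, 0], 1],
    [[0, 0, 0], [-0.05, -0.01, 0], 1]
  ]
}}

```text
time_s: 19.73
tool_pos: [0.5485, 0.2721, 0.2719]
ee_rot: [0.706, 0.708, -0.001, -0.001]
ft_force: [0.0, -1.1, -5.2]
opening: 0.0513
grip_force: 64.4
```

Call:
{"fn": "step_arm", "kwargs": {
  "moves": [
    [[0, 0, 0], [-0.055, -0.01, 0], 1],
    [[0, 0, 0], [-0.055, -0.01, 0], 1],
    [[0, 0, 0], [-0.055, 0, 0], 1],
    [[0, 0, 0], [-0.04, 0, 0], 1],
    [[0, 0, 0], [-0.018, 0, 0], 1],
    [[0, 0, 0], [0, 0, 0.04], 1],
    [[0, 0, 0], [0, 0, 0.05], 1],
    [[0, 0, 0], [0, 0, 0.04], 1]
  ]
}}

```text
time_s: 20.72
tool_pos: [0.5285, 0.0504, 0.141]
ee_rot: [0.707, 0.708, -0.001, -0.001]
ft_force: [0.2, 0.4, -4.9]
opening: 0.0518
grip_force: 64.5
```

Call:
{"fn": "step_arm", "kwargs": {
  "moves": [
    [[0, 0, 0], [0, 0, 0.02], 1],
    [[0, 0, 0], [0, 0, 0.005], 1],
    [[0, 0, 0], [0, 0, 0], 1],
    [[0, 0, 0], [0, 0, 0], 1]
  ]
}}

```text
time_s: 21.22
tool_pos: [0.5311, 0.0502, 0.1195]
ee_rot: [0.707, 0.707, 0.001, 0.001]
ft_force: [0.8, 0.4, -5.3]
opening: 0.0511
grip_force: 64.6
```

Call:
{"fn": "step_arm", "kwargs": {
  "moves": [
    [[0, 0, 0], [0, 0, 0.004], 1],
    [[0, 0, 0], [0, 0, 0.002], 1],
    [[0, 0, 0], [0, 0, 0.0012], 1],
    [[0, 0, 0], [0, 0, 0], 1],
    [[0, 0, 0], [0, 0, 0], 1]
  ]
}}

```text
time_s: 21.85
tool_pos: [0.5301, 0.0496, 0.112]
ee_rot: [0.707, 0.707, -0.0, 0.001]
ft_force: [-3.2, -1.9, 7.4]
opening: 0.0516
grip_force: 66.4
```

Call:
{"fn": "step_arm", "kwargs": {
  "moves": [
    [[0, 0, 0], [0, 0, 0], -1],
    [[0, 0, 0], [0, 0, 0], -1],
    [[0, 0, 0], [0, 0, 0], -1],
    [[0, 0, 0], [0, 0, -0.02], -1],
    [[0, 0, 0], [0, 0, -0.05], -1],
    [[0, 0, 0], [0, 0, -0.03], -1],
    [[0, 0, 0], [0.04, 0.01, 0], -1],
    [[0, 0, 0], [0.055, 0.01, 0], -1]
  ]
}}

```text
time_s: 22.85
tool_pos: [0.5515, 0.1436, 0.2128]
ee_rot: [0.709, 0.705, 0.001, 0.001]
ft_force: [1.1, -0.0, -0.2]
opening: 0.085
grip_force: 0.0
```

Call:
{"fn": "step_arm", "kwargs": {
  "moves": [
    [[0, 0, 0], [0.055, 0.01, 0], -1],
    [[0, 0, 0], [0.05, 0.01, 0], -1],
    [[0, 0, 0], [0, 0, 0], -1],
    [[0, 0, 0], [0, 0, 0], -1],
    [[0, 0, 0], [0, 0, 0], -1]
  ]
}}

```text
time_s: 23.48
tool_pos: [0.5703, 0.2478, 0.2111]
ee_rot: [0.708, 0.706, -0.0, 0.001]
ft_force: [-0.5, -0.1, 0.5]
opening: 0.0853
grip_force: 0.0
```

Run:
```python
from h import *
s=r.get_state(); print(s["tool_pos"])
w,iw=snap("wrist","w4"); t,it=snap("side","s4")
print([proj(w,X) for X in[(.5707,.3092,.042),(.5707+.029,.3092,.042),(.5707-.029,.3092,.042),(.5707,.3382,.042)]])
cv2.imwrite("pics/c4.png",np.hstack([it[150:350,200:400],iw[:,100:460][:200*2:2,::2].repeat(2,0).repeat(2,1)[:200] if 0 else cv2.resize(iw,(560,420))[:200]]))
```

```text
[0.57030459 0.24779551 0.2110782 ]
[array([274.38753249, 111.04046837]), array([310.57254188, 110.89778804]), array([238.20512887, 111.18313842]), array([274.23674878,  72.59357892])]
```

View pics/c4.png

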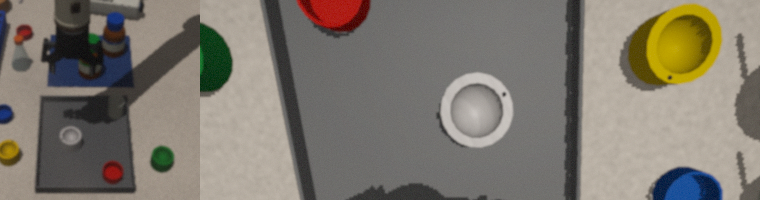

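The block's rim centre is at wrist pixel (276,110) against a predicted (274,111), so the block is at (0.572, 0.310). The tray is clear around it and the side view shows the bottles upright on the mat.

Call:
{"fn": "step_arm", "kwargs": {
  "moves": [
    [[0, 0, 0], [0.03, 0.001, 0], -1],
    [[0, 0, 0], [0.032, 0, 0.02], -1],
    [[0, 0, 0], [0, 0, 0.05], -1],
    [[0, 0, 0], [0, 0, 0.05], -1],
    [[0, 0, 0], [0, 0, 0.03], -1],
    [[0, 0, 0], [0, 0, 0], -1],
    [[0, 0, 0], [0, 0, 0], -1]
  ]
}}

```text
time_s: 24.45
tool_pos: [0.5718, 0.3121, 0.0624]
ee_rot: [0.707, 0.707, 0.001, 0.0]
ft_force: [0.6, 0.1, 0.5]
opening: 0.0858
grip_force: 0.0
```

Call:
{"fn": "step_arm", "kwargs": {
  "moves": [
    [[0, 0, 0], [-0.002, 0, 0.03], -1],
    [[0, 0, 0], [0, 0, 0.015], -1],
    [[0, 0, 0], [0, 0, 0.005], -1],
    [[0, 0, 0], [0, 0, 0], -1],
    [[0, 0, 0], [0, 0, 0], 1],
    [[0, 0, 0], [0, 0, 0], 1],
    [[0, 0, 0], [0, 0, 0], 1],
    [[0, 0, 0], [0, 0, 0], 1]
  ]
}}

```text
time_s: 25.45
tool_pos: [0.5715, 0.3106, 0.0122]
ee_rot: [0.707, 0.707, 0.001, 0.0]
ft_force: [-0.4, 0.2, 5.5]
opening: 0.0563
grip_force: 64.1
```

Call:
{"fn": "step_arm", "kwargs": {
  "moves": [
    [[0, 0, 0], [0, 0, -0.01], 1],
    [[0, 0, 0], [0, 0, -0.04], 1],
    [[0, 0, 0], [0, 0, -0.06], 1],
    [[0, 0, 0], [0, 0, -0.06], 1],
    [[0, 0, 0], [0, 0, -0.04], 1],
    [[0, 0, 0], [-0.03, -0.002, 0], 1],
    [[0, 0, 0], [-0.05, -0.005, 0], 1],
    [[0, 0, 0], [-0.06, -0.005, 0], 1]
  ]
}}

```text
time_s: 26.45
tool_pos: [0.558, 0.1695, 0.2211]
ee_rot: [0.706, 0.708, 0.0, -0.0]
ft_force: [1.0, -0.8, -1.0]
opening: 0.0566
grip_force: 64.4
```

Call:
{"fn": "step_arm", "kwargs": {
  "moves": [
    [[0, 0, 0], [-0.06, -0.005, 0], 1],
    [[0, 0, 0], [-0.06, -0.005, 0], 1],
    [[0, 0, 0], [-0.06, -0.005, 0], 1],
    [[0, 0, 0], [-0.06, -0.005, 0], 1],
    [[0, 0, 0], [-0.06, 0, 0], 1],
    [[0, 0, 0], [-0.06, 0, 0], 1],
    [[0, 0, 0], [-0.06, 0, 0], 1],
    [[0, 0, 0], [-0.044, 0, 0], 1]
  ]
}}

```text
time_s: 27.45
tool_pos: [0.5377, -0.2976, 0.2208]
ee_rot: [0.708, 0.706, -0.001, 0.0]
ft_force: [-0.2, 0.6, -1.7]
opening: 0.0563
grip_force: 64.4
```

Call:
{"fn": "step_arm", "kwargs": {
  "moves": [
    [[0, 0, 0], [0, 0, 0], 1],
    [[0, 0, 0], [0, 0, 0.04], 1],
    [[0, 0, 0], [0, 0, 0.04], 1],
    [[0, 0, 0], [0, 0, 0], 1],
    [[0, 0, 0], [0, 0, 0], 1]
  ]
}}

```text
time_s: 28.08
tool_pos: [0.5399, -0.2934, 0.1424]
ee_rot: [0.707, 0.708, 0.001, 0.001]
ft_force: [-0.4, 0.3, -1.5]
opening: 0.0566
grip_force: 64.6
```

Call:
{"fn": "step_arm", "kwargs": {
  "moves": [
    [[0, 0, 0], [0, 0, 0.02], 1],
    [[0, 0, 0], [0, 0, 0.01], 1],
    [[0, 0, 0], [0, 0, 0], 1],
    [[0, 0, 0], [0, 0, 0.003], 1],
    [[0, 0, 0], [0, 0, 0.002], 1],
    [[0, 0, 0], [0, 0, 0], 1],
    [[0, 0, 0], [0, 0, 0], 1]
  ]
}}

```text
time_s: 28.95
tool_pos: [0.5391, -0.2942, 0.106]
ee_rot: [0.707, 0.707, 0.0, 0.0]
ft_force: [0.3, -0.1, -2.3]
opening: 0.0563
grip_force: 64.6
```

Call:
{"fn": "step_arm", "kwargs": {
  "moves": [
    [[0, 0, 0], [0, 0, 0.001], 1],
    [[0, 0, 0], [0, 0, 0.001], 1],
    [[0, 0, 0], [0, 0, 0], 1],
    [[0, 0, 0], [0, 0, 0], 1]
  ]
}}

```text
time_s: 29.45
tool_pos: [0.5391, -0.2942, 0.1051]
ee_rot: [0.707, 0.707, -0.0, 0.0]
ft_force: [-3.1, 0.5, 7.2]
opening: 0.0563
grip_force: 65.9
```

Call:
{"fn": "step_arm", "kwargs": {
  "moves": [
    [[0, 0, 0], [0, 0, 0], -1],
    [[0, 0, 0], [0, 0, 0], -1],
    [[0, 0, 0], [0, 0, 0], -1],
    [[0, 0, 0], [0, 0, -0.02], -1],
    [[0, 0, 0], [0, 0, -0.06], -1],
    [[0, 0, 0], [-0.06, 0, -0.06], -1],
    [[0, 0, 0], [0, 0, 0], -1],
    [[0, 0, 0], [0, 0, 0], -1]
  ]
}}

```text
time_s: 30.45
tool_pos: [0.5388, -0.3382, 0.2287]
ee_rot: [0.707, 0.707, 0.0, 0.0]
ft_force: [0.7, 0.8, -0.3]
opening: 0.0857
grip_force: 0.0
```

Run:
```python
from h import *
s=r.get_state(); print(s["tool_pos"])
w,iw=snap("wrist","w5"); t,it=snap("top","t5")
print([proj(w,X) for X in[(.539,-.294,.135),(.539,-.294,.097)]])
cv2.imwrite("pics/c5.png",np.hstack([iw[:300],it[150:450][:,200:440][:300] if it.shape[0]>=450 else cv2.copyMakeBorder(it[150:420,200:440],0,30,0,0,0)]))
```

```text
[ 0.53879495 -0.33819165  0.2287126 ]
[array([274.26462572, 144.66154755]), array([274.27367607, 138.0627291 ])]
```

View pics/c5.png

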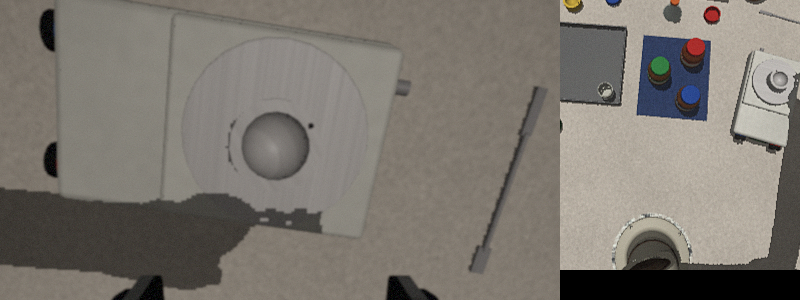

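The block's bowl is at (275,146) in the wrist view, concentric with the plate (centre about (275,137), with the difference due to height). All three bottles stand on the mat in the top view. Now I return them, green first.

Call:
{"fn": "step_arm", "kwargs": {
  "moves": [
    [[0, 0, 0], [0.04, -0.001, 0], -1],
    [[0, 0, 0], [0.06, -0.002, 0], -1],
    [[0, 0, 0], [0.06, -0.002, 0], -1],
    [[0, 0, 0], [0.06, -0.002, 0], -1],
    [[0, 0, 0], [0.06, -0.002, 0], -1],
    [[0, 0, 0], [0.06, 0, 0], -1],
    [[0, 0, 0], [0.035, 0, 0], -1],
    [[0, 0, 0], [0, 0, 0], -1]
  ]
}}

```text
time_s: 31.55
tool_pos: [0.5283, 0.0417, 0.2277]
ee_rot: [0.704, 0.71, 0.0, -0.001]
ft_force: [-1.2, -0.2, -1.1]
opening: 0.0854
grip_force: 0.0
```

Call:
{"fn": "step_arm", "kwargs": {
  "moves": [
    [[0, 0, 0], [0, 0, 0], -1],
    [[0, 0, 0], [0, 0, 0.03], -1],
    [[0, 0, 0], [0, 0, 0.03], -1],
    [[0, 0, 0], [0, 0, 0], -1],
    [[0, 0, 0], [0, 0, 0], -1]
  ]
}}

```text
time_s: 32.17
tool_pos: [0.5303, 0.0361, 0.1687]
ee_rot: [0.707, 0.707, 0.0, 0.0]
ft_force: [-0.3, 0.5, 0.5]
opening: 0.0851
grip_force: 0.0
```

Call:
{"fn": "step_arm", "kwargs": {
  "moves": [
    [[0, 0, 0], [0.0135, 0, 0], -1],
    [[0, 0, 0], [0, 0, 0.03], -1],
    [[0, 0, 0], [0, 0, 0.02], -1],
    [[0, 0, 0], [0, 0, 0.007], -1],
    [[0, 0, 0], [0, 0, 0], -1],
    [[0, 0, 0], [0, 0, 0], -1]
  ]
}}

```text
time_s: 32.92
tool_pos: [0.5304, 0.0504, 0.1117]
ee_rot: [0.707, 0.707, 0.0, 0.0]
ft_force: [0.1, 0.6, 0.3]
opening: 0.0854
grip_force: 0.0
```

Call:
{"fn": "step_arm", "kwargs": {
  "moves": [
    [[0, 0, 0], [0, 0, 0], 1],
    [[0, 0, 0], [0, 0, 0], 1],
    [[0, 0, 0], [0, 0, 0], 1],
    [[0, 0, 0], [0, 0, 0], 1]
  ]
}}

```text
time_s: 33.42
tool_pos: [0.5305, 0.0502, 0.1118]
ee_rot: [0.707, 0.707, 0.0, 0.001]
ft_force: [-0.4, -1.1, 6.4]
opening: 0.0518
grip_force: 62.4
```

Call:
{"fn": "step_arm", "kwargs": {
  "moves": [
    [[0, 0, 0], [0, 0, -0.01], 1],
    [[0, 0, 0], [0, 0, -0.03], 1],
    [[0, 0, 0], [0, 0, -0.04], 1],
    [[0, 0, 0], [0, 0, -0.04], 1],
    [[0, 0, 0], [0, 0, -0.04], 1],
    [[0, 0, 0], [0.02, 0, 0], 1],
    [[0, 0, 0], [0.04, 0.006, 0], 1],
    [[0, 0, 0], [0.05, 0.01, 0], 1]
  ]
}}

```text
time_s: 34.42
tool_pos: [0.5455, 0.1591, 0.2705]
ee_rot: [0.708, 0.706, -0.001, 0.0]
ft_force: [1.0, -0.2, -5.1]
opening: 0.0513
grip_force: 64.7
```

Call:
{"fn": "step_arm", "kwargs": {
  "moves": [
    [[0, 0, 0], [0.055, 0.01, 0], 1],
    [[0, 0, 0], [0.055, 0.01, 0], 1],
    [[0, 0, 0], [0.055, 0, 0], 1],
    [[0, 0, 0], [0.04, 0, 0], 1],
    [[0, 0, 0], [0.019, 0, 0], 1],
    [[0, 0, 0], [0, 0, 0.04], 1],
    [[0, 0, 0], [0, 0, 0.05], 1],
    [[0, 0, 0], [0, 0, 0.04], 1]
  ]
}}

```text
time_s: 35.42
tool_pos: [0.5646, 0.3827, 0.138]
ee_rot: [0.707, 0.707, -0.002, -0.0]
ft_force: [0.3, 0.2, -4.4]
opening: 0.0515
grip_force: 64.8
```

Call:
{"fn": "step_arm", "kwargs": {
  "moves": [
    [[0, 0, 0], [0, 0, 0.02], 1],
    [[0, 0, 0], [0, 0, 0.003], 1],
    [[0, 0, 0], [0, 0, 0], 1],
    [[0, 0, 0], [0, 0, 0], 1]
  ]
}}

```text
time_s: 35.92
tool_pos: [0.5667, 0.3851, 0.1202]
ee_rot: [0.707, 0.707, 0.002, 0.0]
ft_force: [-0.0, -0.3, -4.4]
opening: 0.0517
grip_force: 64.5
```

Call:
{"fn": "step_arm", "kwargs": {
  "moves": [
    [[0, 0, 0], [-0.001, 0, 0.003], 1],
    [[0, 0, 0], [0, 0, 0.002], 1],
    [[0, 0, 0], [0, 0, 0.0015], 1],
    [[0, 0, 0], [0, 0, 0], 1],
    [[0, 0, 0], [0, 0, 0], 1]
  ]
}}

```text
time_s: 36.55
tool_pos: [0.5663, 0.3835, 0.1139]
ee_rot: [0.707, 0.707, 0.001, 0.001]
ft_force: [-1.7, -3.5, 8.2]
opening: 0.0514
grip_force: 66.3
```

Call:
{"fn": "step_arm", "kwargs": {
  "moves": [
    [[0, 0, 0], [0, 0, 0], -1],
    [[0, 0, 0], [0, 0, 0], -1],
    [[0, 0, 0], [0, 0, 0], -1],
    [[0, 0, 0], [0, 0, -0.02], -1],
    [[0, 0, 0], [0, 0, -0.05], -1],
    [[0, 0, 0], [0, 0, -0.03], -1],
    [[0, 0, 0], [-0.03, -0.01, 0], -1],
    [[0, 0, 0], [-0.06, -0.02, 0], -1]
  ]
}}

```text
time_s: 37.55
tool_pos: [0.5358, 0.2963, 0.2138]
ee_rot: [0.706, 0.708, 0.002, -0.0]
ft_force: [1.0, -1.4, -0.0]
opening: 0.0856
grip_force: 0.0
```

Call:
{"fn": "step_arm", "kwargs": {
  "moves": [
    [[0, 0, 0], [-0.06, -0.02, 0], -1],
    [[0, 0, 0], [-0.06, -0.02, 0], -1],
    [[0, 0, 0], [-0.06, -0.02, 0], -1],
    [[0, 0, 0], [-0.06, -0.017, 0], -1],
    [[0, 0, 0], [-0.06, 0, 0], -1],
    [[0, 0, 0], [-0.039, 0, 0], -1],
    [[0, 0, 0], [0, 0, 0], -1],
    [[0, 0, 0], [0, 0, 0], -1]
  ]
}}

```text
time_s: 38.55
tool_pos: [0.4602, -0.0422, 0.2124]
ee_rot: [0.707, 0.707, 0.0, 0.001]
ft_force: [0.1, 0.6, 0.5]
opening: 0.0854
grip_force: 0.0
```

Target (0.4596, -0.0456, 0.110).

Call:
{"fn": "step_arm", "kwargs": {
  "moves": [
    [[0, 0, 0], [-0.003, 0, 0.03], -1],
    [[0, 0, 0], [0, 0, 0.04], -1],
    [[0, 0, 0], [0, 0, 0.022], -1],
    [[0, 0, 0], [0, 0, 0.01], -1],
    [[0, 0, 0], [0, 0, 0], -1],
    [[0, 0, 0], [0, 0, 0], -1]
  ]
}}

```text
time_s: 39.3
tool_pos: [0.4607, -0.0455, 0.1105]
ee_rot: [0.707, 0.707, 0.001, 0.001]
ft_force: [-0.2, -1.0, 0.5]
opening: 0.0854
grip_force: 0.0
```

Call:
{"fn": "step_arm", "kwargs": {
  "moves": [
    [[0, 0, 0], [0, 0, 0], 1],
    [[0, 0, 0], [0, 0, 0], 1],
    [[0, 0, 0], [0, 0, 0], 1],
    [[0, 0, 0], [0, 0, 0], 1]
  ]
}}

```text
time_s: 39.8
tool_pos: [0.4602, -0.0463, 0.1104]
ee_rot: [0.707, 0.707, -0.0, 0.001]
ft_force: [-2.1, -0.3, 7.2]
opening: 0.052
grip_force: 61.4
```

Call:
{"fn": "step_arm", "kwargs": {
  "moves": [
    [[0, 0, 0], [0, 0, -0.01], 1],
    [[0, 0, 0], [0, 0, -0.03], 1],
    [[0, 0, 0], [0, 0, -0.04], 1],
    [[0, 0, 0], [0, 0, -0.04], 1],
    [[0, 0, 0], [0, 0, -0.04], 1],
    [[0, 0, 0], [0.02, 0, 0], 1],
    [[0, 0, 0], [0.04, 0.005, 0], 1],
    [[0, 0, 0], [0.05, 0.01, 0], 1]
  ]
}}

```text
time_s: 40.8
tool_pos: [0.4742, 0.0632, 0.2694]
ee_rot: [0.708, 0.706, -0.001, 0.0]
ft_force: [1.7, 0.5, -4.9]
opening: 0.0515
grip_force: 64.3
```

Call:
{"fn": "step_arm", "kwargs": {
  "moves": [
    [[0, 0, 0], [0.055, 0.01, 0], 1],
    [[0, 0, 0], [0.055, 0.01, 0], 1],
    [[0, 0, 0], [0.055, 0, 0], 1],
    [[0, 0, 0], [0.05, 0, 0], 1],
    [[0, 0, 0], [0.027, 0, 0], 1],
    [[0, 0, 0], [0, 0, 0.04], 1],
    [[0, 0, 0], [0, 0, 0.05], 1],
    [[0, 0, 0], [0, 0, 0.04], 1]
  ]
}}

```text
time_s: 41.8
tool_pos: [0.4939, 0.3048, 0.1374]
ee_rot: [0.707, 0.707, -0.001, -0.0]
ft_force: [0.4, -0.2, -4.2]
opening: 0.0514
grip_force: 64.4
```

Call:
{"fn": "step_arm", "kwargs": {
  "moves": [
    [[0, 0, 0], [0, 0, 0.02], 1],
    [[0, 0, 0], [0, 0, 0.003], 1],
    [[0, 0, 0], [0, 0, 0], 1],
    [[0, 0, 0], [0, 0, 0], 1]
  ]
}}

```text
time_s: 42.3
tool_pos: [0.4957, 0.3068, 0.1182]
ee_rot: [0.707, 0.707, 0.001, 0.0]
ft_force: [-0.2, -0.4, -4.6]
opening: 0.0517
grip_force: 64.3
```

Call:
{"fn": "step_arm", "kwargs": {
  "moves": [
    [[0, 0, 0], [-0.001, -0.001, 0.003], 1],
    [[0, 0, 0], [0, 0, 0.002], 1],
    [[0, 0, 0], [0, 0, 0.001], 1],
    [[0, 0, 0], [0, 0, 0], 1],
    [[0, 0, 0], [0, 0, 0], 1]
  ]
}}

```text
time_s: 42.92
tool_pos: [0.494, 0.3054, 0.1125]
ee_rot: [0.707, 0.707, 0.0, 0.001]
ft_force: [-2.8, -3.4, 10.4]
opening: 0.0514
grip_force: 66.1
```

Next is red on the mat at (0.5993, -0.0456), a shift of dx +0.105 and dy -0.351.

Call:
{"fn": "step_arm", "kwargs": {
  "moves": [
    [[0, 0, 0], [0, 0, 0], -1],
    [[0, 0, 0], [0, 0, 0], -1],
    [[0, 0, 0], [0, 0, 0], -1],
    [[0, 0, 0], [0, 0, -0.02], -1],
    [[0, 0, 0], [0, 0, -0.05], -1],
    [[0, 0, 0], [0, 0, -0.03], -1],
    [[0, 0, 0], [-0.03, 0.01, 0], -1],
    [[0, 0, 0], [-0.06, 0.02, 0], -1]
  ]
}}

```text
time_s: 43.92
tool_pos: [0.5232, 0.2185, 0.2131]
ee_rot: [0.705, 0.71, 0.002, 0.0]
ft_force: [0.6, -0.8, -0.5]
opening: 0.0856
grip_force: 0.0
```

Call:
{"fn": "step_arm", "kwargs": {
  "moves": [
    [[0, 0, 0], [-0.06, 0.02, 0], -1],
    [[0, 0, 0], [-0.06, 0.02, 0], -1],
    [[0, 0, 0], [-0.06, 0.02, 0], -1],
    [[0, 0, 0], [-0.055, 0.015, 0], -1],
    [[0, 0, 0], [-0.026, 0, 0], -1],
    [[0, 0, 0], [0, 0, 0], -1],
    [[0, 0, 0], [0, 0, 0], -1]
  ]
}}

```text
time_s: 44.8
tool_pos: [0.5979, -0.0415, 0.2115]
ee_rot: [0.706, 0.708, 0.001, 0.0]
ft_force: [-0.7, 0.7, 0.3]
opening: 0.0853
grip_force: 0.0
```

Call:
{"fn": "step_arm", "kwargs": {
  "moves": [
    [[0, 0, 0], [-0.002, 0, 0.03], -1],
    [[0, 0, 0], [0, 0, 0.04], -1],
    [[0, 0, 0], [0, 0, 0.022], -1],
    [[0, 0, 0], [0, 0, 0.01], -1],
    [[0, 0, 0], [0, 0, 0], -1],
    [[0, 0, 0], [0, 0, 0], -1]
  ]
}}

```text
time_s: 45.55
tool_pos: [0.5988, -0.0448, 0.1098]
ee_rot: [0.707, 0.707, 0.001, 0.001]
ft_force: [1.5, -0.6, 0.2]
opening: 0.085
grip_force: 0.0
```

Call:
{"fn": "step_arm", "kwargs": {
  "moves": [
    [[0, 0, 0], [0, 0, 0], 1],
    [[0, 0, 0], [0, 0, 0], 1],
    [[0, 0, 0], [0, 0, 0], 1],
    [[0, 0, 0], [0, 0, 0], 1]
  ]
}}

```text
time_s: 46.05
tool_pos: [0.5987, -0.0452, 0.1096]
ee_rot: [0.707, 0.707, 0.001, 0.001]
ft_force: [-0.0, -0.2, 7.0]
opening: 0.0517
grip_force: 62.4
```

Call:
{"fn": "step_arm", "kwargs": {
  "moves": [
    [[0, 0, 0], [0, 0, -0.01], 1],
    [[0, 0, 0], [0, 0, -0.03], 1],
    [[0, 0, 0], [0, 0, -0.04], 1],
    [[0, 0, 0], [0, 0, -0.04], 1],
    [[0, 0, 0], [0, 0, -0.04], 1],
    [[0, 0, 0], [0.02, 0, 0], 1],
    [[0, 0, 0], [0.04, -0.004, 0], 1],
    [[0, 0, 0], [0.05, -0.01, 0], 1]
  ]
}}

```text
time_s: 47.05
tool_pos: [0.5824, 0.0652, 0.2663]
ee_rot: [0.708, 0.706, -0.001, -0.001]
ft_force: [-0.1, 0.4, -5.5]
opening: 0.0515
grip_force: 64.7
```

Call:
{"fn": "step_arm", "kwargs": {
  "moves": [
    [[0, 0, 0], [0.05, -0.01, 0], 1],
    [[0, 0, 0], [0.05, 0, 0], 1],
    [[0, 0, 0], [0.045, 0, 0], 1],
    [[0, 0, 0], [0.029, 0, 0], 1],
    [[0, 0, 0], [0, 0, 0.03], 1],
    [[0, 0, 0], [0, 0, 0.05], 1],
    [[0, 0, 0], [0, 0, 0.04], 1],
    [[0, 0, 0], [0, 0, 0.02], 1]
  ]
}}

```text
time_s: 48.05
tool_pos: [0.5704, 0.2382, 0.1242]
ee_rot: [0.706, 0.708, -0.003, -0.002]
ft_force: [-0.7, 0.5, -3.9]
opening: 0.0514
grip_force: 64.4
```

Call:
{"fn": "step_arm", "kwargs": {
  "moves": [
    [[0, 0, 0], [0, 0, 0.01], 1],
    [[0, 0, 0], [0, 0, 0], 1],
    [[0, 0, 0], [0, 0, 0], 1]
  ]
}}

```text
time_s: 48.42
tool_pos: [0.5747, 0.2396, 0.1201]
ee_rot: [0.707, 0.707, 0.001, 0.0]
ft_force: [1.2, 0.3, -5.3]
opening: 0.0516
grip_force: 64.4
```

Call:
{"fn": "step_arm", "kwargs": {
  "moves": [
    [[0, 0, 0], [0, 0.0005, 0.004], 1],
    [[0, 0, 0], [0, 0, 0.003], 1],
    [[0, 0, 0], [0, 0, 0.0015], 1],
    [[0, 0, 0], [0, 0, 0], 1],
    [[0, 0, 0], [0, 0, 0], 1]
  ]
}}

```text
time_s: 49.05
tool_pos: [0.5749, 0.2392, 0.1116]
ee_rot: [0.707, 0.707, 0.001, 0.001]
ft_force: [-1.3, -1.7, 4.4]
opening: 0.0515
grip_force: 65.7
```

Release, then rise and move back over the mat, which leaves both cameras a clear view.

Call:
{"fn": "step_arm", "kwargs": {
  "moves": [
    [[0, 0, 0], [0, 0, 0], -1],
    [[0, 0, 0], [0, 0, 0], -1],
    [[0, 0, 0], [0, 0, 0], -1],
    [[0, 0, 0], [0, 0, -0.02], -1],
    [[0, 0, 0], [0, 0, -0.05], -1],
    [[0, 0, 0], [0, 0, -0.05], -1],
    [[0, 0, 0], [-0.03, 0, -0.05], -1],
    [[0, 0, 0], [-0.06, 0, 0], -1]
  ]
}}

```text
time_s: 50.05
tool_pos: [0.5758, 0.1535, 0.2866]
ee_rot: [0.705, 0.71, 0.005, 0.002]
ft_force: [1.8, 0.2, 0.1]
opening: 0.0853
grip_force: 0.0
```

Call:
{"fn": "step_arm", "kwargs": {
  "moves": [
    [[0, 0, 0], [-0.06, 0, 0], -1],
    [[0, 0, 0], [-0.06, 0, 0], -1],
    [[0, 0, 0], [-0.06, 0, 0], -1],
    [[0, 0, 0], [-0.06, 0, 0], -1],
    [[0, 0, 0], [-0.06, 0, 0], -1],
    [[0, 0, 0], [-0.05, 0, 0], -1],
    [[0, 0, 0], [0, 0, 0], -1],
    [[0, 0, 0], [0, 0, 0], -1]
  ]
}}

```text
time_s: 51.05
tool_pos: [0.5746, -0.2002, 0.281]
ee_rot: [0.707, 0.707, 0.001, 0.0]
ft_force: [0.4, 1.1, 0.1]
opening: 0.0851
grip_force: 0.0
```

Run:
```python
from h import *
t,im=snap("top","t9"); a=cv2.imread("pics/top0.png")
f=lambda i:cv2.resize(i[140:270,155:325],(400,306),interpolation=cv2.INTER_CUBIC)
cv2.imwrite("pics/c9.png",np.vstack([np.hstack([f(a),f(im)]),cv2.resize(im[165:305,300:450],(800,290))]))
for n,lo,hi,x in(("red",(0,150,110),(6,255,255),(222,178,32,36)),("blue",(105,150,110),(125,255,255),(195,200,30,35)),("green",(55,120,70),(75,255,255),(173,175,30,35))):
    o=[]
    for i in(a,im):
        X,Y,W,H=x;k=cv2.inRange(cv2.cvtColor(i[Y:Y+H,X:X+W],cv2.COLOR_BGR2HSV),lo,hi);q=np.argwhere(k);o.append((q.mean(0).round(2),len(q)))
    print(n,o)
```

```text
red [(array([13.32, 14.27]), 246), (array([12.97, 14.32]), 248)]
blue [(array([15.2 , 13.17]), 250), (array([15.62, 13.11]), 253)]
green [(array([12.85, 13.28]), 247), (array([12.66, 13.43]), 240)]
```

View pics/c9.png

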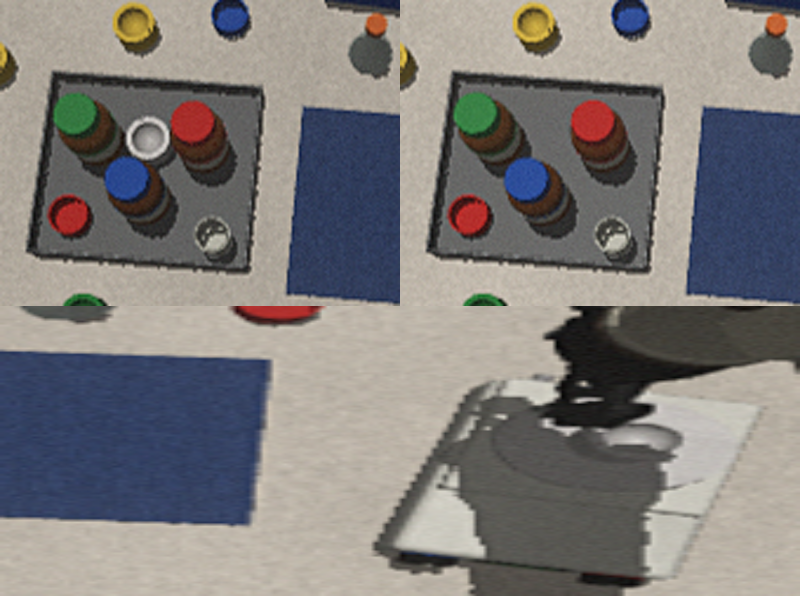

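The before and after views match: the cap centroids moved less than 0.5 px (about 1 mm). The beaker and flask are unmoved, the block is still on the plate and the arm is clear of everything.

```bash
python3 -c "
from cell import r
print(r.job_done())"
```

```text
the job is handed in; nothing more can be done
None
```

The job is handed in at about 51 s of the 131 s allowed: the block stands in the middle of the hotplate's plate, all three bottles are back within about 1 mm of their starting spots, and the beaker and flask are undisturbed; the hand-in returned no verdict, so this rests on my camera checks.

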